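Seat the keyed tool in a spring cap and hold the cap down

ROBOT

A 7-joint arm with a two-finger parallel gripper is mounted at the origin on the work surface. World frame = base frame: x ahead of the robot, y to its left, z up, the work surface at z = 0. Lengths are in m, angles in rad, forces in N, time in s.
With the tool pointing down it reaches from about 0.425 to 0.95 m from the base axis. Payload 4.7 kg.
Tool frame: the origin (TCP) lies between the finger pads; the fingertips stand 25 mm ahead of it and the grasp point (between the pads) lies 6 mm ahead of it; x points along the fingers, z is the direction in which the jaws open and shut, and the axes are right-handed (so a half turn about x gives the same grasp; the last joint's range is limited). The gripper opens to 85 mm and grips with 20 to 120 N. Pads are 22 mm wide; open, the fingers measure 114 mm over their backs; the gripper's body (76 mm by 85 mm) begins 54 mm behind the grasp point. The pads swing forward as they close: fully open they stand 13 mm farther back than shut.
Start: joints at [-1.228, 0.469, -0.049, 1.532, 0.024, 1.141, -0.082], TCP at [0.245, 0.629, 0.256] pointing down, gripper open.
Joint ranges: [-2.59, 2.59], [-0.33, 1.99], [-1.39, 1.29], [0.1, 2.45], [-1.04, 4.18], [0.21, 1.99], [-2.66, 2.66]. Speed limits (rad/s): [2.57, 2.57, 3.14, 3.14, 3.14, 3.14, 3.14].

INTERFACE

Orientations are given as a 3x3 rotation matrix whose columns are the frame's x, y, z axes.
In Python, from rig import * gives the robot as it stands. Calls block until the motion is done:
- movep(position, orientation): joint-space move of the TCP to a pose.
- move_l(position, attitude=None, feed=0.15, until_force=None): straight line of the TCP; attitude=None keeps the orientation; feed is the mean speed in m/s. With until_force (N) it stops when the force on the tool has changed by that much, and returns True; else False.
- move_joints(angles): joint-space move.
- command_gripper(opening, newtons=None): finger opening in m; newtons is the grip in N (None keeps the last); returns when the fingers have stopped.
- sleep(seconds).
- inverse_kinematics(position, orientation): joint angles nearest the present ones, or None.
- sense(): the state.
- camera(name): name is "scene" or "top" or "wrist"; returns (picture, depth): 400x640x3 uint8, red, green, blue; 400x640 float32, m along the optical axis (not along the pixel's ray), 0 where there is no reading.
- camera_params(name): a dict with "K" (3x3 intrinsics, pixels), "position" and "rotation" of the camera in the world; the wrist camera has in their place "tool_from_camera" (4x4, takes a point from camera to tool coordinates, whose origin is the TCP and whose axes are the tool frame's). Camera axes: x right, y down, z forward; pixel columns grow to the right and rows downward; lengths in m; the calibration is good to about 2 mm. A picture is of the moment at which its call begins: read the wrist's pose just before it. camera_params takes no time and is no camera call.
A pose or a line that the arm cannot do raises Unreachable and nothing moves.
- finish_job(): hands the job in, once; it reports no verdict.
The state is a dict: "time_s": time; "joint_pos": joint angles; "qd": joint speeds; "joint_efforts": joint torques, N m; "position": TCP position; "tcp_rot": TCP orientation; "wrist_force": force on the tool from outside, world axes, zero at the start; "ft_torque": the same for the moment, N m; "finger_gap": finger opening in m.
Only numpy, scipy, OpenCV 4.12 (cv2) and the standard library are available. Lean on these libraries where they do the work, as an engineer would, in place of code of your own. Each camera call takes 0.05 s, during which the arm holds its last target.

TASK

Slide the flat-handled key tool up out of its slotted holder (leave the other loose parts on the bench where they are), push its shaft into the spring cap of the air-tool cylinder, and turn it until the tooth slips into the keyway and the collar sits on the cap. Then keep pushing until the cap is fully down at its stop, and finish while still holding the key and pressing the cap down, so that I can fit the retaining ring.

Things in the scene. Friction and masses are not known exactly. Their poses are not given: they have to be found in the camera images.
- key: Keyed assembly tool, 106 tall, 0.2 kg: flat green plate handle above a collar and a steel shaft. Origin: centre of the shaft's lower tip; z up the shaft to the handle; starts upright. From the tip up: shaft 18 diameter (tip chamfered to 12), 0 to 40; collar 40 diameter, 40 to 46; plate 46 to 106, 70 wide along x, 8 thick along y. Orange patches on plate and collar mark the +x side.
- key_handle (a point): Point in the middle of the plate handle, 16 below its top edge (90 above the shaft's tip): grip here across the 8 mm thickness (key's y). Axes as the key.
- key_tooth (a point): Lower outer edge of the brass key tooth, 14 above the shaft's tip and 15 from its axis on the key's +x side. The tooth is 8 wide and runs from 14 to 40 above the tip. Axes as the key.
- holder: Blue slotted holder, fixed, base 116 x 70 x 8. Origin: centre of its underside, z up. Two posts along its x (46 apart inside, 86 outside, 83 high, 34 deep) hold the ends of the plate in upright grooves 11 wide, open at the top. The plate rests on ledges 58 up; its top edge is 118 up. Key and holder share axes at the start. The key rises 25 to leave the grooves, 71 for its tip to clear the posts.
- fixture: Grey base plate 130 x 110 x 12, fixed, with an upright steel cylinder, 80 diameter, rim 70 up. Origin: centre of the plate's underside on the cylinder's axis, z up. In the cylinder, on its axis, slides the aluminium spring cap, 60 diameter, with a bore of 21 right through. The key's tip is 71 up while the tooth rests on the cap out of line, 45 once it has slipped home, 33 with the cap then fully down.
- cap_top (a point): Bore's centre at the level of the cap's top when up, 85 above the bench (73 when fully down); fixed to the fixture, with its axes. One keyway, 12 wide, reaching 17.5 from the axis, runs the cap's full height. Its direction is not told: anywhere within 0.5 rad either side of this x axis, marked by an orange stripe on the cap's top. The cap cannot turn. The tooth fits with 0.1 rad to spare either way.
- cap (a joint): How far the spring cap is pressed down, in m: 0 up, 0.012 at its stop. The spring gives about 4 N at the start of the travel and 9 N at the stop. Pressing with the tooth out of line also presses the cap down; it springs back when the tooth slips into the keyway.
- bumper_a: Bystander, leave alone: black rubber ring, 60 outer, 26 hole, 18 high. Origin: centre of its underside.
- bumper_b: Bystander, leave alone: black rubber ring, 52 outer, 22 hole, 22 high. Origin: centre of its underside.
- piston: Bystander, leave alone: aluminium piston, disc 48 across with a thin stem up to 55 high. Origin: centre of its underside.
- washer: Bystander, leave alone: flat steel washer, 48 outer, 6 high. Origin: centre of its underside.
- batten: Bystander, leave alone: wooden batten 30 x 240 x 26, long side along its y. Origin: centre of its underside.
- wrench: Bystander, leave alone: steel wrench 160 long, lying flat, along its x. Origin: on its underside, near mid-length.
- valve_disc: Bystander, leave alone: steel valve disc 64 across, 16 high. Origin: centre of its underside.
There are look-alikes about, which are no part of the job. There is more than one size of the key; the one meant has the size given above.

How it is judged:
On the way, in this order (a step that is already met when the one before it is completed fails the run):
1. the key tool is lifted clear of the holder's posts, in the gripper (contact force between the fingers and key above 1 N and contact force between key and holder below 0.1 N and height (world z) of key above 0.085 m), for 0.1 s.
2. the tooth has slipped into the keyway and the collar is down on the cap (z of key in the frame of fixture below 0.048 m and horizontal distance between key and fixture below 0.004 m and angle between key's own z axis and vertical below 0.12 rad), for 0.1 s.
At the end, for the whole second after the job is handed in: Key upright (0.12 rad) and within 4 mm of the cylinder axis, tooth in the keyway: tip under 37.5 mm above the fixture underside; cap pressed down by more than 9 of its 12 mm; fingers still on the key with over 1 N; key not touching the holder (value of joint cap above 0.009 m and z of key in the frame of fixture below 0.0375 m and contact force between the fingers and key above 1 N and contact force between key and holder below 0.1 N and horizontal distance between key and fixture below 0.004 m and angle between key's own z axis and vertical below 0.12 rad); the arm keeps its last pose, push and grip.
It fails at once if one of the loose bystanders is displaced by more than 30 mm (distance of any of bumper_a, bumper_b, piston, washer, batten, wrench, valve_disc from where it was at the start of the episode above 0.03 m).
It also fails if it takes over 42 s, if anything falls off the work surface, if the arm or the gripper's body presses on something with over 40 N, if the wrist force passes 120 N, or if a joint passes its speed limit or range.

## Working session

There is one attempt and no reset: what is moved stays moved. The work goes in short steps, each a Python script; the robot and the scene stay as the last script left them, time stands still between calls to the robot, and variables do not carry over. Pictures are saved under pics/ and viewed, and the job is handed in when it is done.

```bash
mkdir -p pics; ls; python3 - <<'E'
from rig import *
import cv2,numpy as np
s=sense();print(s['time_s'],s['position'],s['tcp_rot'],s['finger_gap'])
for n in ["scene","top","wrist"]:
    p,d=camera(n);cv2.imwrite(f"pics/{n}0.png",p[:,:,::-1]);np.save(f"pics/{n}0.npy",d);np.save(f"pics/{n}0rgb.npy",p)
    c=camera_params(n);print(n,c)
E
```

```text
pics
0.0 [0.24501647 0.62840355 0.2552624 ] [[-6.63915480e-04 -9.31680757e-01  3.63277479e-01]
 [-1.83184896e-03  3.63278083e-01  9.31678957e-01]
 [-9.99998102e-01 -4.69133926e-05 -1.94788437e-03]] 0.08546315555067881
scene {'K': array([[492.4363479 ,   0.        , 311.72419512],
       [  0.        , 492.4363479 , 200.2082146 ],
       [  0.        ,   0.        ,   1.        ]]), 'position': array([ 1.27142519, -0.82804038,  0.8407838 ]), 'rotation': array([[ 0.77186098,  0.36576318, -0.52004608],
       [ 0.6356993 , -0.43006061,  0.64104155],
       [ 0.01081806, -0.82538789, -0.56446241]])}
top {'K': array([[390.26266419,   0.        , 316.50043947],
       [  0.        , 390.26266419, 204.29483581],
       [  0.        ,   0.        ,   1.        ]]), 'position': array([ 0.4338624 , -0.00502877,  0.84179078]), 'rotation': array([[ 0.02244653, -0.98309451,  0.18171773],
       [-0.99963223, -0.01930344,  0.01904693],
       [-0.01521715, -0.18207844, -0.98316625]])}
wrist {'K': array([[294.81184241,   0.        , 317.34460673],
       [  0.        , 294.81184241, 199.28884021],
       [  0.        ,   0.        ,   1.        ]]), 'tool_from_camera': array([[-2.06388708e-04, -3.16330776e-01,  9.48648933e-01,
        -1.17258715e-01],
       [-3.12670655e-04, -9.48648886e-01, -3.16330828e-01,
         8.07321063e-02],
       [ 9.99999930e-01, -3.61901795e-04,  9.68830673e-05,
         3.66092268e-04],
       [ 0.00000000e+00,  0.00000000e+00,  0.00000000e+00,
         1.00000000e+00]])}
```

View pics/scene0.png

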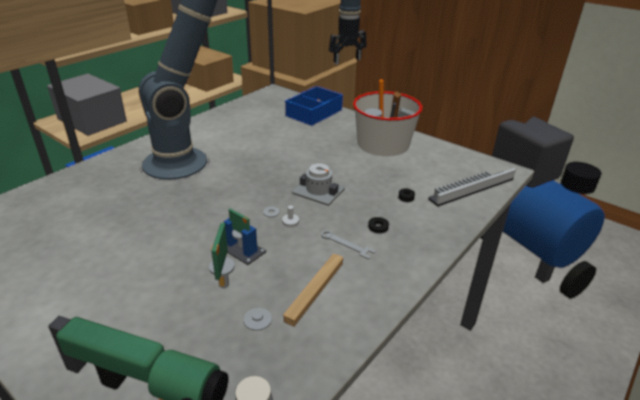

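View pics/top0.png

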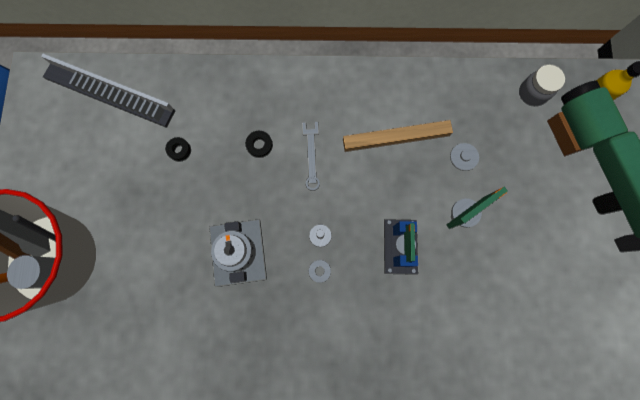

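View pics/wrist0.png

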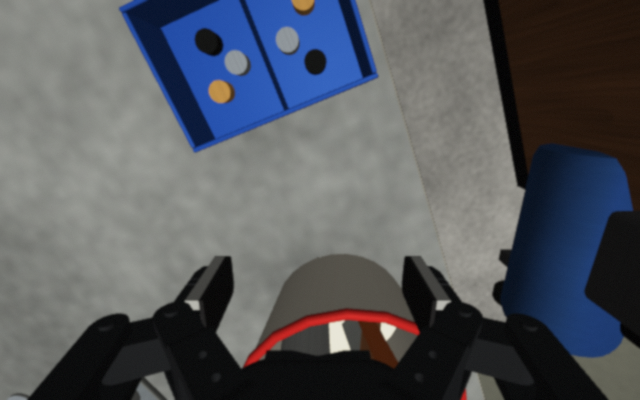

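The top picture shows the fixture at about (235,250) and the holder with its key at (402,247). The oversized look-alike is at (478,208). Next I'll zoom in.

```bash
cat > h.py <<'E'
import numpy as np,cv2
def deproj(d,c,R=None,t=None):
    K=c['K'];v,u=np.mgrid[:d.shape[0],:d.shape[1]]
    P=np.stack([(u-K[0,2])/K[0,0]*d,(v-K[1,2])/K[1,1]*d,d],-1)
    R=c['rotation'] if R is None else R;t=c['position'] if t is None else t
    W=P@R.T+t; W[d==0]=np.nan; return W
E
python3 - <<'E'
from rig import *
from h import *
p=cv2.imread('pics/top0.png');d=np.load('pics/top0.npy')
a=cv2.resize(p[205:300,195:275],None,fx=5,fy=5,interpolation=2)
b=cv2.resize(p[205:300,365:445],None,fx=5,fy=5,interpolation=2)
cv2.imwrite('pics/topzoom.png',np.hstack([a[:475],b[:475]]))
q=cv2.imread('pics/scene0.png')
cv2.imwrite('pics/scenezoom.png',np.hstack([cv2.resize(q[150:210,285:355],None,fx=5.5,fy=5.5),cv2.resize(q[205:265,205:275],None,fx=5.5,fy=5.5)]))
W=deproj(d,camera_params('top'))
for nm,(u0,u1,v0,v1) in dict(fix=(200,275,215,290),hol=(380,422,215,278)).items():
    w=W[v0:v1,u0:u1].reshape(-1,3);h=w[:,2]
    print(nm,np.histogram(h[np.isfinite(h)],bins=np.arange(-.01,.14,.01)))
E
```

```text
fix (array([1510, 1191, 1217,   53,   90,  269,   61,  392,  182,  635,    0,
          0,    0,    0,    0]), array([-0.01,  0.  ,  0.01,  0.02,  0.03,  0.04,  0.05,  0.06,  0.07,
        0.08,  0.09,  0.1 ,  0.11,  0.12,  0.13,  0.14]))
hol (array([ 564, 1095,   71,   17,   30,   29,  165,   53,   65,  268,   50,
         38,  191,    3,    0]), array([-0.01,  0.  ,  0.01,  0.02,  0.03,  0.04,  0.05,  0.06,  0.07,
        0.08,  0.09,  0.1 ,  0.11,  0.12,  0.13,  0.14]))
```

View pics/topzoom.png

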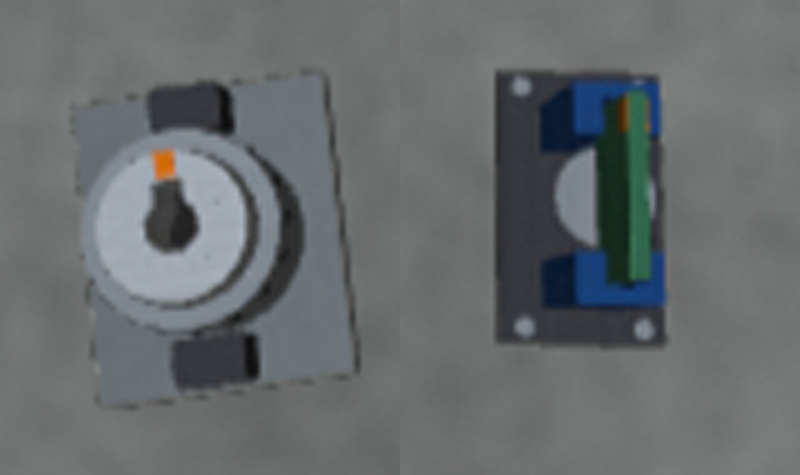

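View pics/scenezoom.png

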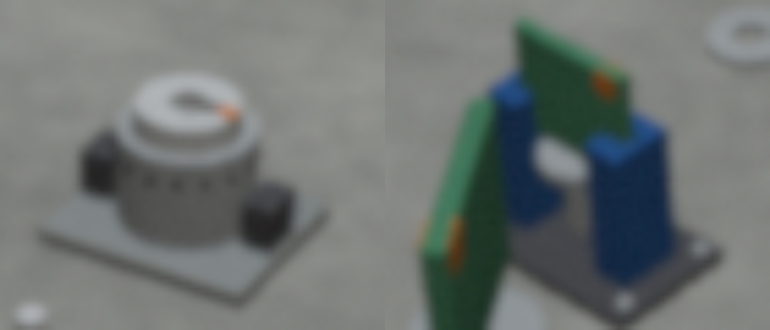

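The key's orange edge and the cap's stripe both point roughly along world +x. I'll measure both from the top view.

```bash
cat >> h.py <<'E'
def ray(uv,K,R,t,z):
    uv=np.atleast_2d(np.asarray(uv,float))
    D=np.c_[(uv-[K[0,2],K[1,2]])/[K[0,0],K[1,1]],np.ones(len(uv))]@R.T
    return t+D*((z-t[2])/D[:,2])[:,None]
def wristpose(c,s):
    T=c['tool_from_camera'];R=np.array(s['tcp_rot']);return R@T[:3,:3],R@T[:3,3]+np.array(s['position'])
def biggest(m):
    cs,_=cv2.findContours(m.astype(np.uint8),cv2.RETR_EXTERNAL,cv2.CHAIN_APPROX_NONE)
    return max(cs,key=cv2.contourArea)
E
python3 - <<'E'
from rig import *
from h import *
c=camera_params('top');K,R,t=c['K'],c['rotation'],c['position']
p=np.load('pics/top0rgb.npy').astype(int);d=np.load('pics/top0.npy');W=deproj(d,c)
box=lambda u0,u1,v0,v1:np.pad(np.ones((v1-v0,u1-u0),bool),((v0,400-v1),(u0,640-u1)))
F=box(200,275,215,290);H=box(380,422,215,278)
m=F&(abs(W[...,2]-.085)<.006)
q=biggest(m);w=ray(q[:,0],K,R,t,.085)
(cx,cy),r=cv2.minEnclosingCircle((w[:,:2]*1000).astype(np.float32));print('cap',cx,cy,r)
e=cv2.fitEllipse((w[:,:2]*1000).astype(np.float32));print(e)
# rim
m=F&(abs(W[...,2]-.07)<.005);
w=W[m];print('rim mean',np.nanmean(w,0), (w[:,:2].max(0)+w[:,:2].min(0))/2, np.ptp(w[:,:2],0))
# base plate
m=F&(abs(W[...,2]-.012)<.005)
w=W[m];print('base',cv2.minAreaRect((w[:,:2]*1000).astype(np.float32)))
o=F&(p[...,0]>170)&(p[...,2]<90);vv,uu=np.nonzero(o);print('stripe',ray(np.c_[uu,vv],K,R,t,.085).mean(0))
# key top
g=H&(p[...,1]>p[...,0]+15)&(p[...,1]>p[...,2]+10)|H&(p[...,0]>150)&(p[...,2]<90)
m=(abs(W[...,2]-.118)<.006)&H
w=W[m];print('keytop',w.mean(0),cv2.minAreaRect((w[:,:2]*1000).astype(np.float32)))
m=H&(abs(W[...,2]-.083)<.005);w=W[m];print('posts',cv2.minAreaRect((w[:,:2]*1000).astype(np.float32)))
m=H&(abs(W[...,2]-.008)<.004);w=W[m];print('hbase',cv2.minAreaRect((w[:,:2]*1000).astype(np.float32)))
for nm,uv in dict(piston=(320,235),washer=(319,271),look=(478,208)).items(): print(nm,W[uv[1],uv[0]])
E
```

```text
cap 480.31854248046875 176.61361694335938 30.181930541992188
((480.37884521484375, 176.8533477783203), (57.953857421875, 58.51145935058594), 158.4851531982422)
rim mean [0.47965404 0.17347424 0.06930971] [0.4808324  0.17745527] [0.07717077 0.07929417]
base ((480.86370849609375, 177.55029296875), (129.8125, 110.5718765258789), 9.254379272460938)
stripe [0.5047759  0.18190632 0.085     ]
keytop [ 0.50207891 -0.16922581  0.11706495] ((501.7313232421875, -169.06446838378906), (8.314410209655762, 69.0523452758789), 88.6888427734375)
posts ((501.6758117675781, -169.17823791503906), (85.25577545166016, 33.63142013549805), 0.10798024386167526)
hbase ((501.2046203613281, -172.90432739257812), (77.87992858886719, 115.15170288085938), 89.10177612304688)
piston [0.51653212 0.00174182 0.05310437]
washer [ 0.44536863  0.00274762 -0.002319  ]
look [ 0.56026957 -0.2797333   0.15212456]
```

```bash
python3 - <<'E'
from rig import *
from h import *
c=camera_params('top');d=np.load('pics/top0.npy');W=deproj(d,c)
w=W[180:235,440:512].reshape(-1,3);w=w[w[:,2]>.05];print('look',w.min(0),w.max(0))
w=W[180:320,0:100].reshape(-1,3);w=w[w[:,2]>.05];print('bucket',np.nanmin(w,0),np.nanmax(w,0))
Rt=np.array([[0,-1,0],[0,0,1],[-1,0,0]],float)
s=sense();move_l(np.array(s['position'])+[0,0,.12])
th=0.16; Rz=lambda a:np.array([[np.cos(a),-np.sin(a),0],[np.sin(a),np.cos(a),0],[0,0,1]])
movep([.4806,.1772,.247],Rz(th)@Rt)
s=sense();print(s['time_s'],s['joint_pos'],s['position'])
p,d=camera('wrist');cv2.imwrite('pics/w1.png',p[:,:,::-1]);np.savez('pics/w1.npz',p=p,d=d,pos=s['position'],R=s['tcp_rot'])
movep([.5018,-.1691,.28],Rt)
s=sense();print(s['time_s'],s['joint_pos'],s['position'])
p,d=camera('wrist');cv2.imwrite('pics/w2.png',p[:,:,::-1]);np.savez('pics/w2.npz',p=p,d=d,pos=s['position'],R=s['tcp_rot'])
cv2.imwrite('pics/w12.png',np.vstack([cv2.imread('pics/w1.png')[:300,:],cv2.imread('pics/w2.png')[:300,:]]))
E
```

```text
look [ 0.53244408 -0.33305414  0.05674332] [ 0.60051916 -0.24748447  0.15584969]
bucket [0.34947776 0.45828073 0.05000321] [0.57890648 0.63906414 0.19692335]
2.9917 [-0.58981324  0.21078946  0.17809929  1.93400174 -0.04451671  0.99990521
  1.34087091] [0.48063577 0.17833956 0.24716941]
4.35 [-0.13761332  0.21515112  0.45042904  1.86925985 -0.10637896  1.08107917
  1.92776763] [ 0.50229784 -0.16721104  0.27969043]
```

View pics/w12.png

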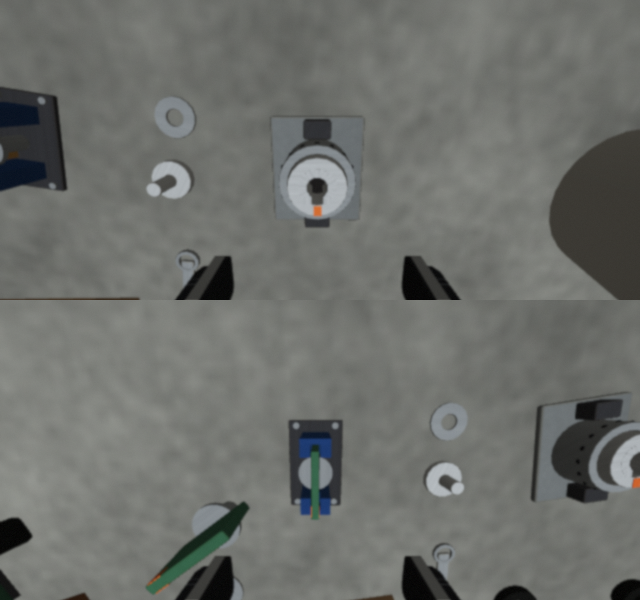

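Upper half: the cap is centred at about (317,187), with the stripe at (318,211). Lower half: the key plate runs along column 316, rows 145–220 of its own image. Now I'll measure these.

```bash
python3 - <<'E'
from rig import *
from h import *
c=camera_params('wrist');K=c['K']
def load(n):
    z=np.load(n);T=c['tool_from_camera'];return z['p'].astype(int),z['d'],z['R']@T[:3,:3],z['R']@T[:3,3]+z['pos']
p,d,R,t=load('pics/w1.npz')
W=deproj(d,c,R,t)
m=(abs(W[...,2]-.085)<.006);m[:,:250]=0;m[:,400:]=0;m[240:]=0
q=biggest(m);w=ray(q[:,0],K,R,t,.085)[:,:2]*1000
e=cv2.fitEllipse(w.astype(np.float32));print('cap',e,np.nanmedian(W[m][:,2]))
C=np.array(e[0])
o=(p[...,0]>150)&(p[...,2]<80)&(p[...,1]<150)&m;vv,uu=np.nonzero(o);S=ray(np.c_[uu,vv],K,R,t,.085)[:,:2]*1000
print('stripe',S.mean(0),len(uu),'ang',np.arctan2(*(S.mean(0)-C)[::-1]))
# keyway dark slot + bore
g=p.sum(2);dk=(g<260)&(np.hypot(W[...,0]*0,0)==0)
vv,uu=np.mgrid[:400,:640];X=ray(np.c_[uu.ravel(),vv.ravel()],K,R,t,.085)[:,:2].reshape(400,640,2)*1000
rr=np.hypot(*(X-C).transpose(2,0,1))
k=(rr>12.5)&(rr<16.5)&(g<250);D=X[k]-C;print('keyway',k.sum(),np.arctan2(*D.mean(0)[::-1]))
k=(rr<10)&(g<250);print('bore',X[k].mean(0),k.sum())
m=(abs(W[...,2]-.012)<.005);m[:,:230]=0;m[:,400:]=0;m[240:]=0
print('base',cv2.minAreaRect((W[m][:,:2]*1000).astype(np.float32)))
p,d,R,t=load('pics/w2.npz');W=deproj(d,c,R,t)
m=(abs(W[...,2]-.118)<.006);m[:,:270]=0;m[:,360:]=0;m[260:]=0
w=W[m];print('key',w.mean(0)*1000,cv2.minAreaRect((w[:,:2]*1000).astype(np.float32)))
gr=(p[...,1]>p[...,0]+15)&(p[...,1]>p[...,2]+10);gr[:,:270]=0;gr[:,360:]=0;gr[260:]=0
w=ray(biggest(gr)[:,0],K,R,t,.118)[:,:2]*1000;print('green',w.min(0),w.max(0),cv2.minAreaRect(w.astype(np.float32)))
m=(abs(W[...,2]-.083)<.005);m[:,:270]=0;m[:,360:]=0;m[260:]=0
w=W[m];print('posts',cv2.minAreaRect((w[:,:2]*1000).astype(np.float32)))
m=(abs(W[...,2]-.008)<.004);m[:,:270]=0;m[:,360:]=0;m[260:]=0
w=W[m];print('hbase',cv2.minAreaRect((w[:,:2]*1000).astype(np.float32)))
E
```

```text
cap ((480.576904296875, 178.06134033203125), (57.9157600402832, 59.03299331665039), 104.82051849365234) 0.08479739008459652
stripe [504.94537391 182.63178953] 47 ang 0.18540190917127974
keyway 33 0.1718268618363335
bore [480.86910418 178.20527753] 282
base ((480.9498291015625, 178.06967163085938), (128.6640625, 110.22373962402344), 9.20307731628418)
key [ 500.97354571 -169.60423786  117.6464038 ] ((501.7491760253906, -169.12684631347656), (8.179397583007812, 69.3559341430664), 89.8083724975586)
green [ 462.73602684 -173.20226925] [ 535.83625241 -166.16268161] ((499.28369140625, -169.7642059326172), (73.09757995605469, 6.963634967803955), 0.19352871179580688)
posts ((501.65533447265625, -169.4195556640625), (85.51448059082031, 34.047481536865234), 0.12426766753196716)
hbase ((501.6219177246094, -169.3684844970703), (114.27848815917969, 70.15262603759766), 0.0012456408003345132)
```

```bash
python3 - <<'E'
from rig import *
from h import *
Rt=np.array([[0,-1,0],[0,0,1],[-1,0,0]],float)
command_gripper(.05)
move_l([.5017,-.1693,.16],Rt)
move_l([.5017,-.1693,.108],Rt,feed=.05)
s=sense();print(s['time_s'],s['position'],s['wrist_force'])
command_gripper(0.0,80)
s=sense();print(s['time_s'],s['position'],s['wrist_force'],s['finger_gap'])
move_l([.5017,-.1693,.13],feed=.04)
s=sense();print(s['time_s'],s['position'],s['wrist_force'],s['finger_gap'])
move_l([.5017,-.1693,.215],feed=.06)
sleep(.2)
s=sense();print(s['time_s'],s['position'],s['wrist_force'],s['ft_torque'],s['finger_gap'])
p,d=camera('wrist');cv2.imwrite('pics/w3.png',p[:,:,::-1])
p,d=camera('scene');cv2.imwrite('pics/s3.png',cv2.resize(p[130:290,180:380,::-1],None,fx=4,fy=3.7))
E
```

```text
6.9833 [ 0.50195111 -0.16939396  0.10830321] [ 0.12342413 -0.55477155 -0.30730497]
7.4417 [ 0.50190364 -0.16954147  0.10835179] [-0.98424664  0.34028304  2.93123481] 0.007135903932818401
8.1417 [ 0.50162455 -0.16917246  0.1300182 ] [ 0.49048179 -0.14970374 -2.31375261] 0.00694516906707841
9.9083 [ 0.50159817 -0.16928645  0.21475755] [ 0.24338978  0.42680458 -1.8372775 ] [-0.01640047 -0.02356782  0.06540024] 0.00666537888308774
```

View pics/w3.png

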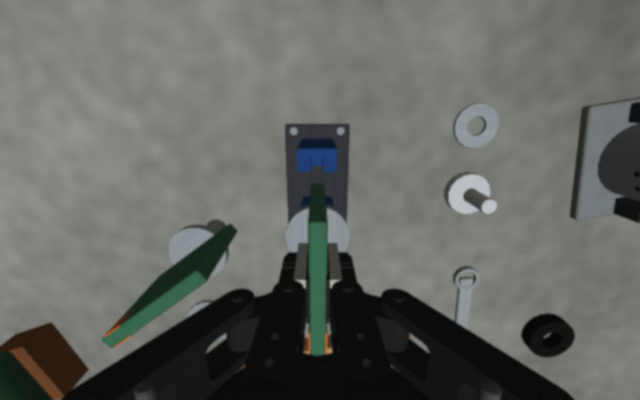

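View pics/s3.png

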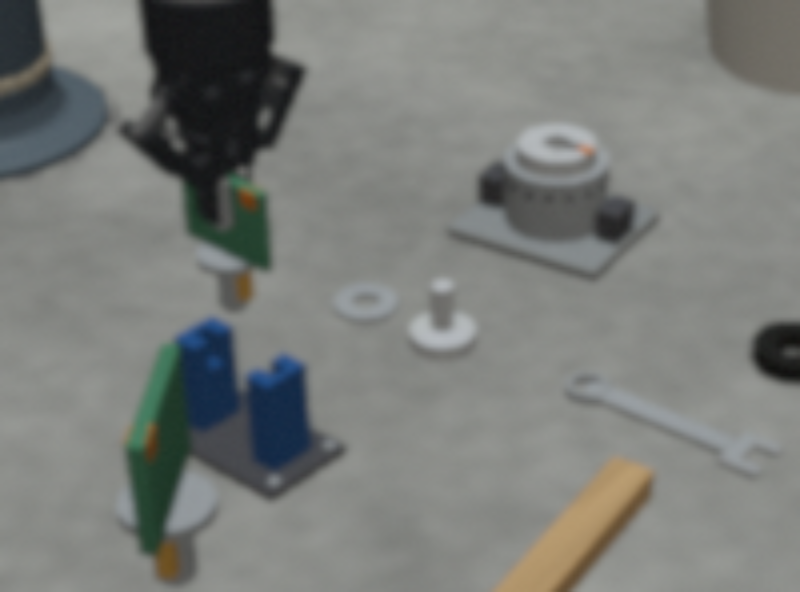

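The key is held upright and clear of the holder, with its tooth on the +x side. Now I'll carry it to the cap.

```bash
python3 - <<'E'
from rig import *
from h import *
Rt=np.array([[0,-1,0],[0,0,1],[-1,0,0]],float)
Rz=lambda a:np.array([[np.cos(a),-np.sin(a),0],[np.sin(a),np.cos(a),0],[0,0,1]])
C=[.4808,.1780];A=Rz(.178)@Rt
pr=lambda n:(lambda s:print(n,round(s['time_s'],2),np.round(s['position'],4),np.round(s['wrist_force'],1),np.round(s['ft_torque'],2),round(s['finger_gap'],4)))(sense())
move_l([*C,.215],A,feed=.15);sleep(.2);pr('over')
move_l([*C,.19],A,feed=.08);sleep(.2);pr('near')
p,d=camera('scene');cv2.imwrite('pics/s4.png',cv2.resize(p[110:230,250:390,::-1],None,fx=5,fy=5))
p,d=camera('wrist');cv2.imwrite('pics/w4.png',p[:,:,::-1])
r=move_l([*C,.170],A,feed=.03,until_force=6);pr(r)
E
```

```text
over 12.68 [0.4809 0.1777 0.215 ] [ 0.9  1.  -1.8] [-0.    0.02 -0.02] 0.0068
near 13.33 [0.4812 0.1781 0.1905] [ 0.4  0.8 -1.8] [ 0.03  0.02 -0.03] 0.0074
False 14.25 [0.4809 0.178  0.1701] [ 0.3 -0.9 -2.3] [-0.02 -0.    0.  ] 0.0072
```

View pics/s4.png

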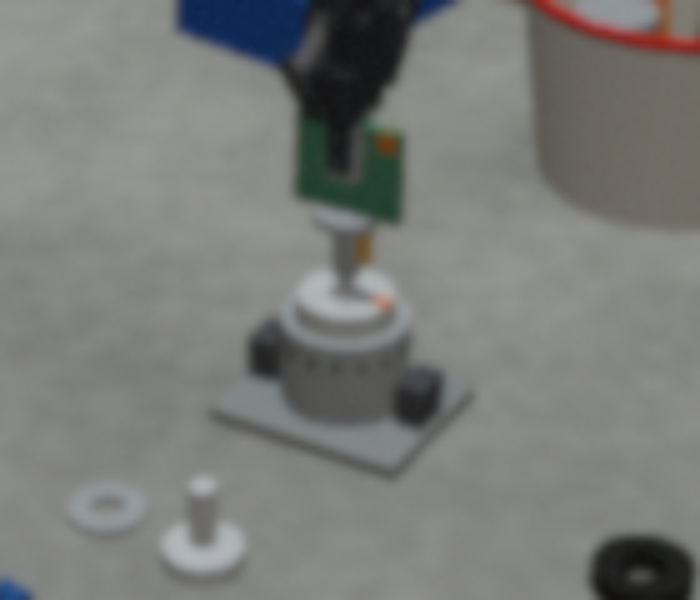

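View pics/w4.png

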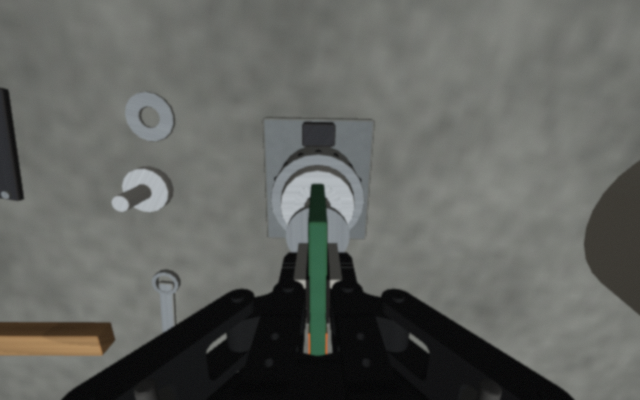

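The shaft is now in the bore without contact, with the tip about 11 mm below the cap's top. I'll continue down to see whether the tooth enters.

```bash
python3 - <<'E'
from rig import *
from h import *
Rt=np.array([[0,-1,0],[0,0,1],[-1,0,0]],float)
Rz=lambda a:np.array([[np.cos(a),-np.sin(a),0],[np.sin(a),np.cos(a),0],[0,0,1]])
C=[.4808,.1780];A=Rz(.178)@Rt
pr=lambda n:(lambda s:print(n,round(s['time_s'],2),np.round(s['position'],4),np.round(s['wrist_force'],1),np.round(s['ft_torque'],2),round(s['finger_gap'],4)))(sense())
for z in (.160,.150,.143):
    r=move_l([*C,z],A,feed=.03,until_force=5);pr(r)
    if r:break
E
```

```text
False 14.73 [0.4807 0.1779 0.1598] [ 0.4  0.3 -0.9] [-0.03  0.01 -0.05] 0.007
False 15.22 [0.4807 0.178  0.1498] [-0.5 -0.5 -1.9] [ 0.   -0.01 -0.  ] 0.0071
False 15.6 [0.4807 0.1779 0.1428] [-0.4 -0.3 -2. ] [-0.03  0.03  0.04] 0.0067
```

The tooth has slipped in: the TCP is 24 mm past the height where an out-of-line tooth would rest, with no force on the wrist. Next I'll press the cap to its stop.

```bash
python3 - <<'E'
from rig import *
from h import *
Rt=np.array([[0,-1,0],[0,0,1],[-1,0,0]],float)
Rz=lambda a:np.array([[np.cos(a),-np.sin(a),0],[np.sin(a),np.cos(a),0],[0,0,1]])
C=[.4808,.1780];A=Rz(.178)@Rt
pr=lambda n:(lambda s:print(n,round(s['time_s'],2),np.round(s['position'],4),np.round(s['wrist_force'],1),np.round(s['ft_torque'],2),round(s['finger_gap'],4)))(sense())
for z in (.1405,.138,.135,.132,.130):
    r=move_l([*C,z],A,feed=.02);sleep(.15);pr(z)
r=move_l([*C,.125],A,feed=.02,until_force=10);pr(r);sleep(.3);pr('hold')
p,d=camera('scene');cv2.imwrite('pics/s5.png',cv2.resize(p[110:230,250:390,::-1],None,fx=5,fy=5))
p,d=camera('wrist');cv2.imwrite('pics/w5.png',p[:,:,::-1])
E
```

```text
0.1405 16.02 [0.4812 0.1781 0.1409] [ 0.8 -0.6  2. ] [ 0.01  0.02 -0.02] 0.0072
0.138 16.45 [0.4812 0.1782 0.1382] [0.9 0.6 4.1] [ 0.12 -0.16  0.02] 0.0064
0.135 16.9 [0.4812 0.1781 0.1352] [ 1.4 -1.   5.8] [ 0.04 -0.32 -0.01] 0.007
0.132 17.35 [0.4812 0.1781 0.1323] [ 1.3 -0.5  5.9] [ 0.06 -0.26 -0.03] 0.0074
0.13 17.75 [0.4812 0.1781 0.1304] [2.  0.  7.2] [ 0.09 -0.14  0.06] 0.007
True 17.97 [0.4813 0.1781 0.1295] [-1.4 -1.1  7.6] [-0.13  0.38  0.05] 0.0071
hold 18.27 [0.4813 0.1782 0.1295] [-1.7 -0.4  7.8] [-0.17  0.43  0.03] 0.0072
```

View pics/s5.png

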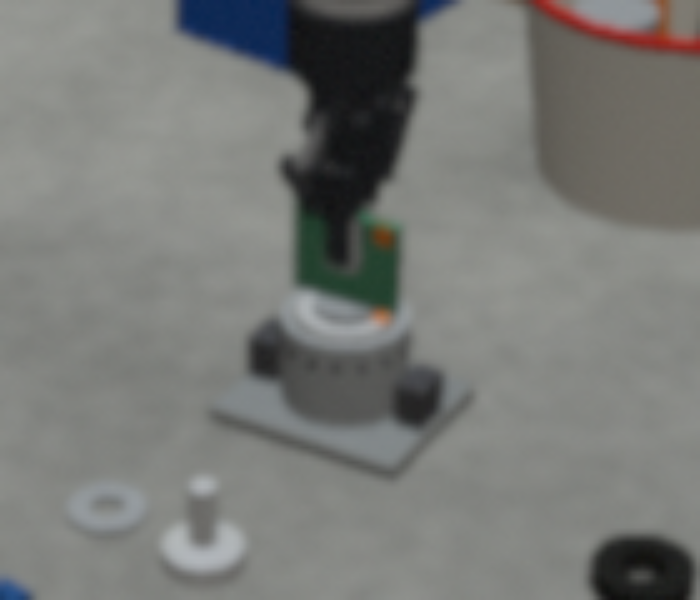

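View pics/w5.png

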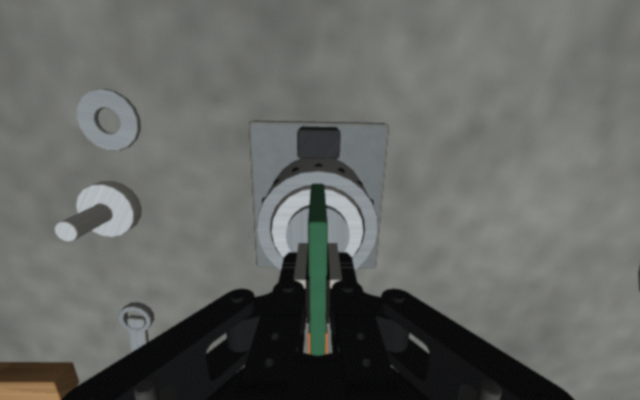

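The cap is about 11.8 mm down, with roughly 10 N net on the wrist. I'll press slightly harder onto the stop and check that it holds.

```bash
python3 - <<'E'
from rig import *
from h import *
Rt=np.array([[0,-1,0],[0,0,1],[-1,0,0]],float)
Rz=lambda a:np.array([[np.cos(a),-np.sin(a),0],[np.sin(a),np.cos(a),0],[0,0,1]])
pr=lambda n:(lambda s:print(n,round(s['time_s'],2),np.round(s['position'],4),np.round(s['wrist_force'],1),np.round(s['ft_torque'],2),round(s['finger_gap'],4)))(sense())
r=move_l([.4808,.1780,.1275],Rz(.178)@Rt,feed=.01,until_force=12);pr(r);sleep(.5);pr('hold');sleep(.7);pr('hold')
s=sense();c=camera_params('wrist');p,d=camera('wrist');R,t=wristpose(c,s);W=deproj(d,c,R,t)
for u,v in((285,215),(352,215),(268,235),(290,200),(345,200)):print((u,v),np.round(W[v,u]*1000,1))
c=camera_params('top');p,d=camera('top');cv2.imwrite('pics/t6.png',p[:,:,::-1])
E
```

```text
True 18.63 [0.4813 0.1781 0.1296] [-1.5  0.3  6.6] [-0.12  0.34  0.03] 0.0073
hold 19.13 [0.4813 0.1781 0.1297] [-0.6 -1.   7.2] [-0.12  0.36  0.06] 0.0068
hold 19.83 [0.4813 0.1782 0.1297] [-1.2  0.7  7.4] [-0.11  0.39  0.07] 0.007
(285, 215) [472.7 156.   73.8]
(352, 215) [465.2 197.6  73.8]
(268, 235) [489.9 146.9  70.7]
(290, 200) [462.5 157.6  73.1]
(345, 200) [456.6 191.4  72.6]
```

View pics/t6.png

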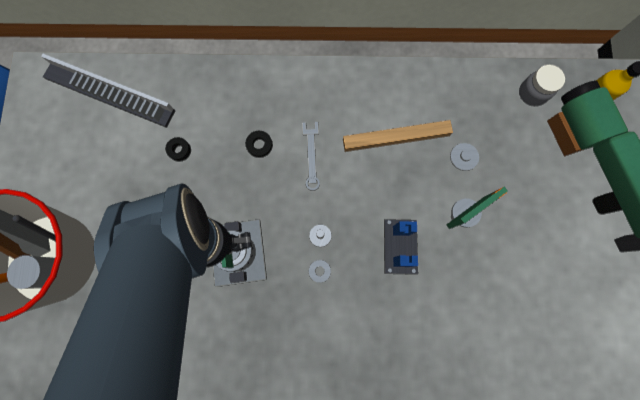

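The cap's top measures about 73.3 mm against 73 at the stop. The bystanders haven't moved. One last small push without the force trigger, then I'll hand in.

```bash
python3 - <<'E'
from rig import *
from h import *
Rt=np.array([[0,-1,0],[0,0,1],[-1,0,0]],float)
Rz=lambda a:np.array([[np.cos(a),-np.sin(a),0],[np.sin(a),np.cos(a),0],[0,0,1]])
pr=lambda n:(lambda s:print(n,round(s['time_s'],2),np.round(s['position'],4),np.round(s['wrist_force'],1),np.round(s['ft_torque'],2),round(s['finger_gap'],4)))(sense())
move_l([.4808,.1780,.1283],Rz(.178)@Rt,feed=.01);pr('push');sleep(.6);pr('hold')
s=sense();c=camera_params('wrist');p,d=camera('wrist');R,t=wristpose(c,s);W=deproj(d,c,R,t)
for u,v in((285,215),(352,215),(290,200),(345,200)):print((u,v),np.round(W[v,u]*1000,1))
f=s['wrist_force'][2]
if 5<f<60: finish_job();print('handed in')
E
```

```text
push 20.3 [0.4813 0.1781 0.1293] [-0.7 -0.7 10.5] [-0.02  0.09 -0.02] 0.0073
hold 20.9 [0.4812 0.1782 0.1293] [-0.3 -0.7 10.7] [-0.1   0.11  0.01] 0.007
(285, 215) [472.6 156.   73.6]
(352, 215) [465.6 197.8  72.4]
(290, 200) [462.7 157.6  72.1]
(345, 200) [456.3 191.2  73. ]
the job is handed in; nothing more can be done
handed in
```

The key is home in the spring cap with the cap pressed to its stop, and the arm is still gripping it and pushing down for your retaining ring. I handed the job in at about 21 s of the 42 s allowed; the rig reports no verdict.

I gripped the key by its plate at 80 N, lifted it straight out of the holder and turned it 0.178 rad on the way over to match the orange stripe. The tooth went into the keyway on the first descent with almost no force, so I did not need to turn it to find the slot.

**Last checks:**
- **Cap:** its top measured 72.1–73.6 mm, against 73 mm at the stop.
- **Key tip:** about 33 mm above the fixture's underside, worked out from the arm's position.
- **Push:** the wrist read 10.7 N upward, about 12.5 N net once the key's weight is allowed for. The spring gives about 9 N at the stop.
- **Centring:** the tool was within about 0.5 mm of the measured cap axis.
- **Grip:** the fingers stayed closed on the plate at 7 mm.
- **Bystanders:** all in place in the last top view that I looked at.

**What disagreed:** two presses with a force limit stopped early, and the second added no extra push. I finished with a plain 1 mm press instead. The gripper also reads 7 mm on the 8 mm plate throughout, which I took as a gauge offset.

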